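# Clamp a bearing housing with the butterfly knob

## Task

Set the loose aluminium bearing housing gently down into the nest of the clamping fixture, let go of it, and then turn the fixture's butterfly knob clockwise until the sprung jaw holds the housing snugly against the stop, at about 12 newtons: never crush it (25 newtons is too much). Do not knock the guard panel beside the knob, leave the other things on the bench where they are, and let go of everything at the end.

Things in the scene. Friction and masses are not known exactly. Their poses are not given: they have to be found in the camera images.
- housing: Loose aluminium bearing housing, 0.17 to 0.31 kg. Foot 58 mm (its x) by 40 mm (its y) by 30 mm high, with a square neck 26 x 26 mm on top in the middle, from 30 to 56 mm above the underside: lift it by the neck. Origin: centre of the underside, z up. A half turn makes no difference.
- jig: Fixed steel clamping fixture, base 100 mm (its x) by 191 mm (its y), 15 mm high. Origin: on the bench under the middle of the nest. Its y axis runs from the stop (-y), over the nest and the jaw, to the knob and the guard (+y). Under the knob is a grey gear box, x -30 to 30, y 56 to 112 mm, its top 40 mm above the bench.
- nest (a point): Middle of the nest floor, 15 mm above the bench; axes as the jig's. Rails 8 mm high at x = -32 and +32 mm (inner faces), y -28 to 28: the housing goes in with its 58 mm side along x, 3 mm free each side. At -y is the stop, a fixed steel block 50 mm wide, top 42 mm above the bench; its face is set anew for each job between y = -27 and -19 mm and is not measured.
- jaw: Moving steel jaw with a rubber pad facing the stop. Origin: foot of the pad's face, mid-width, 15 mm above the bench; axes as the jig's. At knob 0 the face is at jig y = +30 mm; a rad of knob drives it 10 mm to -y. Between face and stop there is 47 to 57 mm at the start. Set the housing with its side 2 to 5 mm clear of the pad; the jaw then slides it to the stop.
- jaw_top (a point): Top edge of the jaw above the pad's face, 42 mm above the bench; the jaw is 56 mm wide, and the housing's neck stands clear above jaw and stop. The pad is sprung, with 7.5 mm of give: once the housing meets the stop, the clamping force grows 5 N for each mm of jaw travel, about 50 N per rad of knob.
- knob (a joint): Turn of the butterfly knob, rad: 0 = jaw open, grows clockwise seen from above, to 2.7; starts at 0 to 0.2. A brake of 0.2 N m resists turning and holds the knob where it is left. Each newton of clamping force adds 0.01 N m (12 N: 0.12 N m above free turning; sliding the housing adds up to 0.04). The housing meets the stop at 0.9 to 1.7, as the stop is set.
- knob_grip (a point): Point on the knob's upright axis at the height to grip: 80 mm along y from the jig's origin, 71 mm above the bench. Two flat black wings, 8 mm thick and 34 mm high (48 to 82 mm above the bench), reach 31 mm from the axis each way, a lower web between them. Pinch them across the thickness from above. Its y axis lies along the wings: along the jig's y at knob 0.
- knob_disc (a point): Centre of the top of the round disc under the wings, 44 mm across, 48 mm above the bench; it turns with the wings.
- guard: Upright clear plastic panel with an aluminium rim, fixed at the jig's +y end: 90 mm wide, 41 mm from the knob's axis (its rim 40 mm), so 9 to 10 mm from the passing wing tips; its top 94 mm above the bench, 12 mm above the wings. Origin: centre of its lower edge, 15 mm above the bench. Fully opened fingers can strike it: open them only as far as needed.
- flange: Bystander: round aluminium flange, 54 mm across, 40 mm high, beside the housing. Origin under its centre.
- sleeve: Bystander: steel sleeve, 40 mm across, 18 mm high. Origin under its centre.
- spanner: Bystander: spanner lying on the bench.
- driver: Bystander: screwdriver lying on the bench.
- jar: Bystander: jar, 56 mm across, 75 mm high. Origin under its centre.
- carton: Bystander: small cardboard box 90 x 70 x 60 mm. Origin under its centre.
- tape: Bystander: roll of paper tape, 70 mm across, 25 mm high. Origin under its centre.
Mind the look-alikes: they are no part of the job. Leave any green or turquoise look-alike of the housing alone. There is more than one size of the jig; the one meant has the size given above.

How it is judged (in metres and radians):
On the way, in this order (a step that is already met when the one before it is completed fails the run):
1. the housing sits flat in the nest, let go and not yet clamped (under 5 N) (x of housing in the frame of jig between -0.005 and 0.005 m and y of housing in the frame of jig between -0.03 and 0.014 m and z of housing in the frame of jig between 0.012 and 0.018 m and angle between the y axis of housing and the y axis of jig, either way round below 0.12 rad and angle between housing's own z axis and vertical below 0.06 rad and contact force between the fingers and housing below 0.1 N and linear speed of housing below 0.01 m/s and contact force between jaw and housing below 5 N), for 0.2 s.
2. the jaw clamps it with more than 6 N (contact force between jaw and housing above 6 N and contact force between the fingers and housing below 0.1 N), for 0.2 s.
At the end, for the whole second after the job is handed in: The housing rests flat in the nest between the rails (within 5 mm of its middle line, square to it within 0.12 rad), clamped between jaw and stop with 6 to 18 N, the knob at rest and everything let go (all of step 2 and x of housing in the frame of jig between -0.005 and 0.005 m and y of housing in the frame of jig between -0.03 and 0.014 m and z of housing in the frame of jig between 0.012 and 0.018 m and angle between the y axis of housing and the y axis of jig, either way round below 0.12 rad and angle between housing's own z axis and vertical below 0.06 rad and linear speed of housing below 0.01 m/s and contact force between jaw and housing below 18 N and velocity of joint knob between -0.05 and 0.05 rad/s); the robot touches nothing.
It fails at once if the jaw presses the housing with more than 25 N (contact force between jaw and housing above 25 N).
It fails at once if the housing is dropped or dashed into the nest (faster than 0.3 m/s within 15 mm of its floor) (horizontal distance between housing and nest below 0.05 m and z of housing in the frame of jig below 0.03 m and linear speed of housing above 0.3 m/s).
It fails at once if the guard panel is knocked with more than 10 N (contact force between guard and anything else above 10 N).
It fails at once if a bystander is shifted by more than 30 mm (distance of any of flange, sleeve, spanner, driver, jar, carton, tape from where it was at the start of the episode above 0.03 m).
It also fails if it takes over 72 s, if anything falls off the work surface, if the arm or the gripper's body presses on something with over 40 N, if the wrist force passes 120 N, or if a joint passes its speed limit or range.

## Robot

A 7-joint arm with a two-finger parallel gripper is mounted at the origin on the work surface. World frame = base frame: x ahead of the robot, y to its left, z up, the work surface at z = 0. Lengths are in mm, angles in rad, forces in N, time in s.
With the tool pointing down it reaches from about 400 to 875 mm from the base axis. Payload 6.5 kg.
Tool frame: the origin (TCP) lies at the very end of the fingers, on their centre line; the grasp point (between the pads) lies 19 mm behind it (grip_depth is the distance from the TCP to the grasp point, in mm); z points along the fingers, x is the direction in which the jaws open and shut, and the axes are right-handed (so a half turn about z gives the same grasp; the last joint's range is limited). The gripper opens to 85 mm and grips with 20 to 120 N. Pads are 22 mm wide; open, the fingers measure 114 mm over their backs; the gripper's body (76 mm by 85 mm) begins 54 mm behind the grasp point. The pads swing forward as they close: fully open they stand 13 mm farther back than shut.
Start: joints at [1.265, 0.536, -0.004, 1.538, 0.003, 1.067, -0.071], TCP at [154.376, -631.394, 210.99] pointing down, gripper open.
Joint ranges: [-2.7, 2.7], [-0.37, 2.16], [-1.27, 1.26], [0.24, 2.4], [-1.31, 4.45], [0.19, 1.91], [-2.76, 2.76]. Speed limits (rad/s): [2.39, 2.39, 3.14, 3.14, 3.14, 3.14, 3.14].

## Interface

Orientations are given as a 3x3 rotation matrix whose columns are the frame's x, y, z axes.
In Python, from plant import * gives the robot as it stands.
- The arm moves only by the tool drive_tool, never from a script. Its argument "targets" is a list of rows, each a list of 3 entries, a list of its own where there are three numbers: the opening, from 0 (shut) to 1 (fully open), then the shift along the tool's x, y, z in cm, then the turn, a rotation vector about the tool's x, y, z in rad. A call has 1 to 5 rows; each row is the pose to reach, as a shift and turn from the pose commanded when the call began, along the tool's axes at that moment; what a row does not reach only later rows make up. A row lasts 1/8 s, in which the tool goes at most 62.5 mm and 10.7 degrees, less where a joint would pass 70% of its speed; a pose out of reach is approached as far as the arm can. A call with a gripper value outside its range is refused whole. The fingers move at their own pace and stop on an object; the grip force is fixed at half the most. Time passes only in rows, so rows that repeat a pose let the fingers close. It gives the time, the measured TCP pose, the force and the opening at its end, in the units of the state.
- state(): the state, without advancing time (a new reading comes with each control period).
- get_image(name): name is "scene" or "side" or "wrist"; returns a dict with "image" (400x640x3 uint8, red, green, blue), "camera_matrix" (3x3 intrinsics, pixels), "dist" ([k1, k2, p1, p2, k3] as OpenCV has them; the pictures are not rectified), "camera_from_world" (4x4, takes a point from world to camera coordinates); the wrist camera has in their place "tool_from_camera" (4x4, takes a point from camera to tool coordinates, whose origin is the TCP and whose axes are the tool frame's). Camera axes: x right, y down, z forward; pixel columns grow to the right and rows downward; lengths in mm; the calibration is good to about 2 mm. A picture is of the moment at which its call begins: read the wrist's pose just before it. There is no depth.
- close_job(): hands the job in, once; it reports no verdict.
Trained networks look in the newest picture that a camera, given by its name, has taken for a name from the list of things; names that differ only in an ending like _2 or _b are one class to them, and where a whole thing is asked for, a point or a joint stands for the part that bears it (a point fixed in the world has none). Each returns a list of dicts, best first, with "p" (0 to 1); they miss things now and then, are a little off and sometimes report something else, mostly with a low value. They report only what shows in the picture. A call takes as long as a camera call. They do not tell look-alikes from the thing itself.
- look_for(camera, name): "uv" ([column, row] in pixels, amid what is visible of it).
- pinpoint(camera, name): "uv" ([column, row] in pixels: a listed point, or the origin of a listed thing).
The state is a dict: "t": time; "joints": joint angles; "qd": joint speeds; "tau": joint torques, N m; "tool_pos": TCP position; "tcp_rot": TCP orientation; "wrist_force": force on the tool from outside, world axes, zero at the start; "moment": the same for the moment, N m; "opening": opening from 0.0 (shut) to 1.0 (fully open).
Only numpy, scipy, OpenCV 4.12 (cv2) and the standard library are available. Lean on these libraries where they do the work, as an engineer would, in place of code of your own. Each camera call takes 0.05 s, during which the arm holds its last target. There are 200 camera calls.

## Working session

There is one attempt and no reset: what is moved stays moved. The work goes in short steps, Python scripts to look and compute and a tool call to move; the robot and the scene stay as the last step left them, time stands still between calls to the robot, and variables do not carry over. Pictures are saved under pics/ and viewed, about 8 in all and at most 12, crops included, and the job is handed in when it is done.

Besides the shell and the picture viewer there is one more tool, called after ">>>" as name([rows], argument=value, ...), one row to a line, values as JSON. drive_tool: Moves the arm, as the interface text tells. Its arguments: {"type":"object","properties":{"targets":{"type":"array","items":{"type":"array"}}},"required":["targets"]}

```bash
mkdir -p pics; ls; python3 - <<'E'
from plant import *
import cv2,numpy as np
s=state(); print(s['t'],s['tool_pos'],np.round(s['tcp_rot'],3),s['opening'],s['wrist_force'])
ims=[]
for c in ["scene","side"]:
    g=get_image(c); cv2.imwrite(f'pics/{c}0.png',g['image'][:,:,::-1])
    for n in ["housing","jig","nest","jaw_top","knob_grip","knob_disc","guard","flange","carton","jar"]:
        print(c,n,[(np.round(d['uv']).tolist(),round(d['p'],2)) for d in pinpoint(c,n)][:4])
    print(np.round(g['camera_from_world'],2).tolist(),g['camera_matrix'].tolist(),g['dist'])
print(state()['t'])
E
```

```text
pics
0.0 [ 154.18763126 -630.75057723  210.10988207] [[ 0.238 -0.971 -0.001]
 [-0.971 -0.238  0.002]
 [-0.002  0.    -1.   ]] 1.0010964466330743 [-0.35840501  1.0912467   1.1384036 ]
scene housing [([234.0, 202.0], 0.86), ([192.0, 222.0], 0.64), ([266.0, 176.0], 0.55)]
scene jig [([392.0, 174.0], 0.89), ([370.0, 258.0], 0.79), ([411.0, 245.0], 0.55)]
scene nest [([372.0, 251.0], 0.73)]
scene jaw_top [([407.0, 168.0], 0.83), ([384.0, 245.0], 0.7)]
scene knob_grip [([409.0, 248.0], 0.74), ([434.0, 162.0], 0.56)]
scene knob_disc [([430.0, 171.0], 0.89), ([409.0, 254.0], 0.64)]
scene guard [([450.0, 194.0], 0.88), ([425.0, 269.0], 0.65)]
scene flange [([410.0, 246.0], 0.74), ([250.0, 228.0], 0.7)]
scene carton [([484.0, 236.0], 0.97)]
scene jar [([254.0, 294.0], 0.81)]
[[-0.22, 0.97, -0.02, 131.81], [0.66, 0.13, -0.74, -265.2], [-0.72, -0.18, -0.67, 1364.93], [0.0, 0.0, 0.0, 1.0]] [[427.4660429554001, 0.0, 316.9828215988053], [0.0, 427.4660429554001, 201.14583689743108], [0.0, 0.0, 1.0]] [-0.03532622  0.          0.          0.          0.        ]
side housing [([359.0, 175.0], 0.76), (
[... 156 characters left out ...]
0.97), ([359.0, 282.0], 0.77)]
side jaw_top [([343.0, 282.0], 0.84), ([261.0, 236.0], 0.53)]
side knob_grip [([325.0, 290.0], 0.63), ([243.0, 241.0], 0.51)]
side knob_disc [([324.0, 298.0], 0.84), ([248.0, 246.0], 0.64), ([236.0, 265.0], 0.33)]
side guard [([303.0, 318.0], 0.7), ([238.0, 264.0], 0.64)]
side flange [([324.0, 180.0], 0.69)]
side carton [([255.0, 328.0], 0.98)]
side jar [([268.0, 174.0], 0.57)]
[[-0.87, -0.5, 0.0, 418.39], [-0.39, 0.67, -0.63, 254.17], [0.32, -0.55, -0.77, 1257.31], [0.0, 0.0, 0.0, 1.0]] [[474.80994037206995, 0.0, 312.3850771393125], [0.0, 474.80994037206995, 200.04224581607212], [0.0, 0.0, 1.0]] [-0.02109647  0.          0.          0.          0.        ]
1.1
```

```bash
python3 - <<'E'
import cv2,numpy as np
a=cv2.imread('pics/scene0.png')[120:320,160:520];b=cv2.imread('pics/side0.png')[110:350,170:450]
a=cv2.resize(a,None,fx=2.2,fy=2.2,interpolation=cv2.INTER_CUBIC);b=cv2.resize(b,None,fx=2.4,fy=2.4,interpolation=cv2.INTER_CUBIC)
cv2.imwrite('pics/a.png',a);cv2.imwrite('pics/b.png',b)
E
```

```text
(no output)
```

View pics/a.png

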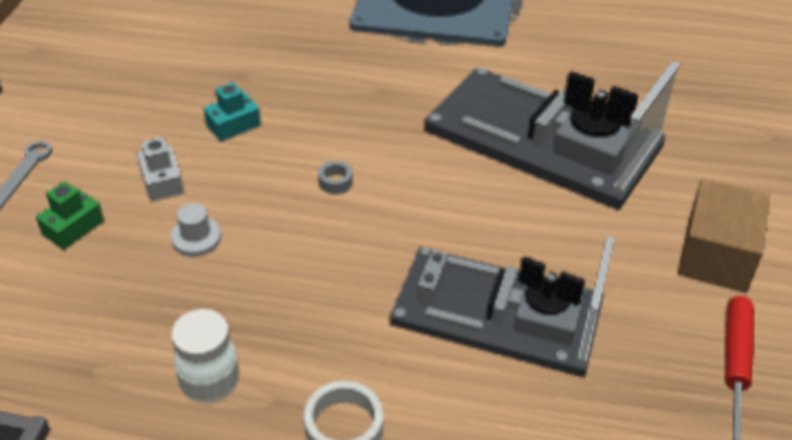

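View pics/b.png

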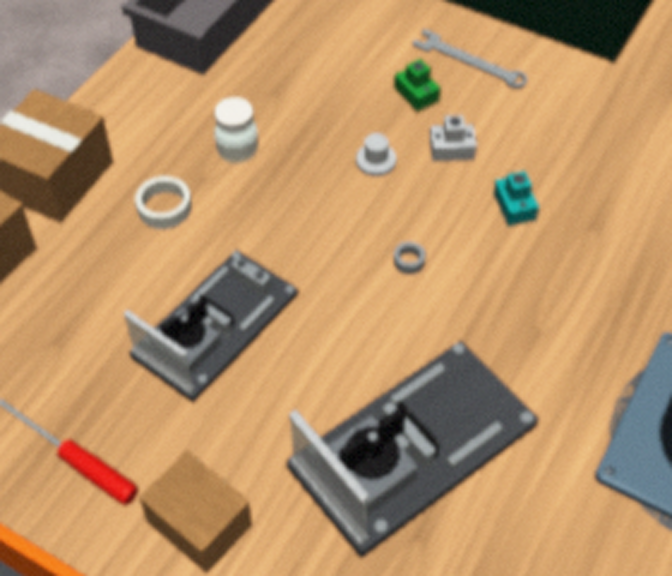

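The scene crop shows the grey housing at about (234,202), with green and teal look-alikes beside it. There are two jigs: a near one at about (371,258) with a visible stop block, and a far, larger one at about (392,174). I'll measure both bases.

```bash
cat > h.py <<'E'
import numpy as np,cv2
CAM=dict(scene=None,side=None)
def ray(g,uv,T=None):
    p=cv2.undistortPoints(np.array([[uv]],float),np.array(g['camera_matrix']),np.array(g['dist'],float))[0,0]
    d=np.array([p[0],p[1],1.]);
    if T is None: T=np.linalg.inv(np.array(g['camera_from_world']))
    return T[:3,3],T[:3,:3]@d
def onz(g,uv,z,T=None):
    o,d=ray(g,uv,T); return o+d*(z-o[2])/d[2]
def wristT(g,s):
    W=np.eye(4);W[:3,:3]=s['tcp_rot'];W[:3,3]=s['tool_pos'];return W@np.array(g['tool_from_camera'])
E
python3 - <<'E'
from plant import *
from h import *
g=get_image("scene");f=get_image("side")
A=lambda x,y:(x/2.2+160,y/2.2+120)
B=lambda x,y:(x/2.4+170,y/2.4+110)
for n,pts in dict(small=[(391,320),(421,248),(585,372)],large=[(426,122),(480,70),(618,203),(663,140)]).items():
    P=[onz(g,A(*p),15)[:2] for p in pts]; print(n,np.round(P).tolist(),np.round([np.linalg.norm(P[0]-P[i]) for i in range(1,len(P))]))
for n,pts in dict(small=[(237,252),(297,290),(194,392)],large=[(460,343),(536,420),(362,546)]).items():
    P=[onz(f,B(*p),15)[:2] for p in pts]; print(n,np.round(P).tolist(),np.round([np.linalg.norm(P[1]-P[i]) for i in (0,2)]))
for n,cz in dict(housing=0,nest=15,jaw_top=42,knob_grip=71,knob_disc=48,jig=0,flange=0,sleeve=0,carton=0,jar=0).items():
  for c,G in (("scene",g),("side",f)):
    print(n,c,[(np.round(onz(G,d['uv'],cz)[:2]).tolist(),round(d['p'],2)) for d in pinpoint(c,n)])
print(state()['t'],get_image('wrist')['tool_from_camera'])
E
```

```text
small [[617.0, 51.0], [517.0, 63.0], [641.0, 235.0]] [101. 185.]
large [[310.0, 35.0], [192.0, 86.0], [408.0, 261.0], [290.0, 311.0]] [129. 246. 276.]
small [[603.0, 52.0], [509.0, 63.0], [536.0, 242.0]] [ 95. 180.]
large [[306.0, 33.0], [188.0, 81.0], [283.0, 305.0]] [127. 243.]
housing scene [([348.0, -203.0], 0.73), ([458.0, -254.0], 0.66), ([549.0, -317.0], 0.56), ([528.0, -176.0], 0.53), ([511.0, -410.0], 0.33)]
housing side [([456.0, -245.0], 0.85), ([337.0, -195.0], 0.66), ([551.0, -310.0], 0.62)]
nest scene [([567.0, 114.0], 0.79), ([273.0, 133.0], 0.69)]
nest side [([560.0, 98.0], 0.66)]
jaw_top scene [([568.0, 145.0], 0.74), ([282.0, 166.0], 0.57)]
jaw_top side [([568.0, 149.0], 0.68), ([300.0, 157.0], 0.55), ([554.0, 125.0], 0.28)]
knob_grip scene [([277.0, 236.0], 0.68), ([581.0, 193.0], 0.65)]
knob_grip side [([318.0, 212.0], 0.69), ([584.0, 190.0], 0.61)]
knob_disc scene [([305.0, 239.0], 0.79), ([590.0, 190.0], 0.6), ([760.0, 41.0], 0.45)]
knob_disc side [([320.0, 228.0], 0.61), ([573.0, 189.0], 0.56)]
jig scene [([573.0, 112.0], 0.76), ([279.0, 128.0], 0.69)]
jig side [([565.0, 123.0], 0.75), ([285.0, 133.0], 0.73)]
flange scene [([535.0, -172.0], 0.64)]
flange side [([538.0, -162.0], 0.52)]
sleeve scene [([422.0, -45.0], 0.74)]
sleeve side [([417.0, -67.0], 0.48)]
carton scene [([455.0, 368.0], 0.98), ([438.0, -46.0], 0.38)]
carton side [([439.0, 363.0], 0.88), ([456.0, -247.0], 0.47)]
jar scene [([713.0, -100.0], 0.58), ([531.0, -175.0], 0.44), ([512.0, -418.0], 0.3)]
jar side [([714.0, -107.0], 0.97), ([575.0, 96.0], 0.68)]
2.2 [[ 9.99999525e-01  9.10047869e-04  3.48750598e-04  2.52479162e-01]
 [-9.73883925e-04  9.46671271e-01  3.22199559e-01 -8.25551483e+01]
 [-3.69351503e-05 -3.22199745e-01  9.46671708e-01 -1.63013970e+02]
 [ 0.00000000e+00  0.00000000e+00  0.00000000e+00  1.00000000e+00]]
```

The near jig's base is about 100 x 185 mm, so it's the right one, at about (567,110). The far one is about 128 x 245 mm. The grey housing is at about (457,-249). I'll move above it.

>>> drive_tool([
  [1, [-3.5, -4.5, 0], [0, 0, 0]],
  [1, [-7, -9, 0], [0, 0, 0]],
  [1, [-10.5, -13.5, 0], [0, 0, 0]],
  [1, [-14, -18, 0], [0, 0, 0]],
  [1, [-17.5, -22.5, 0], [0, 0, 0]],
])

```text
t: 2.88
tool_pos: [332.5, -406.5, 211.3]
tcp_rot: [[0.237, -0.971, 0.001], [-0.971, -0.237, -0.001], [0.001, -0.0, -1.0]]
wrist_force: [0.4, 0.1, 0.1]
opening: 0.998
```

>>> drive_tool([
  [1, [-3, -4, 0], [0, 0, 0]],
  [1, [-6, -8, 0], [0, 0, 0]],
  [1, [-9, -12, 0], [0, 0, 0]],
  [1, [-12.4, -16, 0], [0, 0, 0]],
  [1, [-12.4, -16, 0], [0, 0, 0]],
])

```text
t: 3.5
tool_pos: [460.2, -245.0, 211.3]
tcp_rot: [[0.245, -0.969, 0.002], [-0.969, -0.245, 0.002], [-0.001, -0.002, -1.0]]
wrist_force: [-0.4, -0.2, 0.3]
opening: 1.003
```

```bash
python3 - <<'E'
from plant import *
from h import *
s=state(); g=get_image('wrist'); cv2.imwrite('pics/w1.png',g['image'][:,:,::-1])
T=wristT(g,s); print(s['t'],np.round(s['tool_pos'],1),np.round(s['joints'],2),np.round(s['qd'],2).max())
for n,z in (('housing',0),('flange',0)): print(n,[(np.round(d['uv']),round(d['p'],2),np.round(onz(g,d['uv'],z,T)[:2],1)) for d in pinpoint('wrist',n)])
E
```

```text
3.5 [ 460.2 -245.   211.3] [ 0.56  0.33 -0.19  1.87  0.07  0.95 -0.99] 0.07
housing [(array([403., 108.]), 0.71, array([ 547.3, -317.1])), (array([260., 248.]), 0.68, array([ 344. , -198.5])), (array([322., 171.]), 0.56, array([ 458.8, -249.1]))]
flange [(array([276.,  83.]), 0.61, array([ 537.9, -179.3]))]
```

View pics/w1.png

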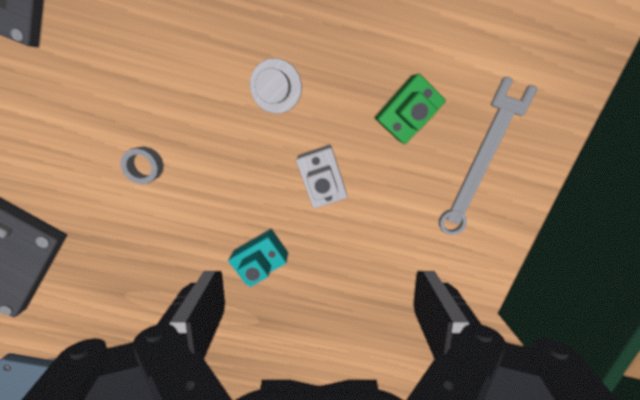

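The grey housing is at about (322,178), with foot-top corners near (297,154), (331,145), (346,198) and (312,207). I'll work out its yaw and refine its position.

```bash
python3 - <<'E'
from plant import *
from h import *
s=state(); g=get_image('wrist')
T=wristT(g,s); im=g['image'].astype(int)
hsv=cv2.cvtColor(g['image'],cv2.COLOR_RGB2HSV)
m=((hsv[:,:,1]<60)&(hsv[:,:,2]>60)).astype(np.uint8); m[:120]=0;m[225:]=0;m[:,:280]=0;m[:,370:]=0
m=cv2.morphologyEx(m,cv2.MORPH_CLOSE,np.ones((5,5)))
c=max(cv2.findContours(m,0,2)[0],key=cv2.contourArea)
print(cv2.boxPoints(cv2.minAreaRect(c)).tolist())
for P in ([(297,154),(331,145),(346,198),(312,207)],cv2.boxPoints(cv2.minAreaRect(c)).tolist()):
  W=np.array([onz(g,p,28,T)[:2] for p in P]); e=np.roll(W,-1,0)-W
  print(np.round(W.mean(0),1),[(round(np.hypot(*v)),round(np.degrees(np.arctan2(v[1],v[0])),1)) for v in e])
print('neck top hole',onz(g,(322,186),56,T))
E
```

```text
[[289.1000061035156, 151.2999725341797], [325.6999816894531, 139.09999084472656], [343.3999938964844, 192.1999969482422], [306.8000183105469, 204.3999786376953]]
[ 454.4 -254.5] [(37, np.float64(-61.5)), (60, np.float64(-149.7)), (39, np.float64(119.4)), (61, np.float64(28.4))]
[ 457.6 -248. ] [(40, np.float64(-58.0)), (60, np.float64(-147.3)), (42, np.float64(123.1)), (61, np.float64(30.6))]
neck top hole [ 452.05668489 -255.23345337   56.        ]
```

>>> drive_tool([
  [0.55, [0, 0, 1], [0, 0, -0.18]],
  [0.55, [0, 0, 2], [0, 0, -0.36]],
  [0.55, [0, 0, 3], [0, 0, -0.54]],
  [0.55, [0, 0, 4], [0, 0, -0.72]],
  [0.55, [0, 0, 4], [0, 0, -0.9]],
])

```text
t: 4.32
tool_pos: [455.8, -250.9, 170.2]
tcp_rot: [[0.91, -0.415, -0.002], [-0.415, -0.91, 0.0], [-0.002, 0.001, -1.0]]
wrist_force: [0.8, 1.1, 0.1]
opening: 0.551
```

>>> drive_tool([
  [0.55, [0, 0, 1], [0, 0, -0.18]],
  [0.55, [0, 0, 2], [0, 0, -0.36]],
  [0.55, [0, 0, 2], [0, 0, -0.54]],
  [0.55, [0, 0, 2], [0, 0, -0.72]],
  [0.55, [0, 0, 2], [0, 0, -0.9]],
])

```text
t: 4.95
tool_pos: [456.3, -251.2, 150.9]
tcp_rot: [[0.891, 0.455, -0.001], [0.455, -0.891, -0.001], [-0.001, 0.0, -1.0]]
wrist_force: [-1.4, 0.9, 0.4]
opening: 0.546
```

>>> drive_tool([
  [0.55, [0, 0, 0], [0, 0, -0.05]],
  [0.55, [0, 0, 0], [0, 0, -0.05]],
])

```text
t: 5.2
tool_pos: [456.4, -250.9, 150.9]
tcp_rot: [[0.87, 0.493, -0.0], [0.493, -0.87, -0.0], [-0.001, 0.0, -1.0]]
wrist_force: [-0.1, -0.3, 0.2]
opening: 0.549
```

```bash
cat > hs.py <<'E'
from plant import *
from h import *
def look(tag):
    get_image('wrist'); s=state(); g=get_image('wrist'); cv2.imwrite(f'pics/{tag}.png',g['image'][:,:,::-1])
    return s,g,wristT(g,s)
E
python3 - <<'E'
from hs import *
s,g,T=look('w2'); print(s['t'],np.round(s['tool_pos'],1),np.round(s['joints'],2),np.abs(s['qd']).max(),s['opening'],np.round(s['tcp_rot'],3).tolist())
for n in ('housing',): print(n,[(np.round(d['uv']),round(d['p'],2),np.round(onz(g,d['uv'],0,T)[:2],1)) for d in pinpoint('wrist',n)])
E
```

```text
5.25 [ 456.6 -250.7  150.9] [ 0.86  0.46 -0.56  1.91  0.31  0.87  0.65] 0.01097815636094189 0.5481332182528986 [[0.87, 0.493, -0.0], [0.493, -0.87, -0.0], [-0.0, 0.0, -1.0]]
housing [(array([323., 181.]), 0.97, array([ 459.4, -248.5])), (array([361., 272.]), 0.77, array([ 544.6, -314.7])), (array([234.,  69.]), 0.66, array([ 341.6, -199.4]))]
```

View pics/w2.png

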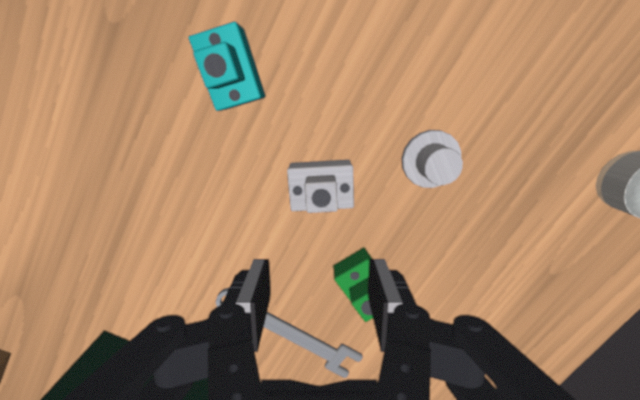

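```bash
python3 - <<'E'
from hs import *
s=state(); g=get_image('wrist');T=wristT(g,s);R=np.array(s['tcp_rot']);p=np.array(s['tool_pos'])
F=[(289,168),(352,163),(354,208.5),(291,212)]
W=np.array([onz(g,q,30,T) for q in F]); e=np.roll(W,-1,0)-W
print(W.mean(0)[:2],[(round(np.hypot(*v[:2])),round(np.degrees(np.arctan2(v[1],v[0])),1)) for v in e],np.degrees(np.arctan2(R[1,0],R[0,0])))
h=onz(g,(321,197),56,T); print(h)
for c in (W.mean(0),h): print('tool shift',R.T@(c-p))
E
```

```text
[ 457.68898251 -247.54071006] [(55, np.float64(34.3)), (42, np.float64(-56.0)), (57, np.float64(-147.0)), (41, np.float64(120.6))] 29.615618339597777
[ 457.10998917 -247.68793303   56.        ]
tool shift [  1.9581962   -1.92101107 120.96641089]
tool shift [ 1.37403613 -2.0752421  94.96656709]
```

>>> drive_tool([
  [0.55, [0.15, -0.2, 3], [0, 0, -0.06]],
  [0.55, [0.15, -0.2, 6], [0, 0, -0.06]],
  [0.55, [0.15, -0.2, 9], [0, 0, -0.06]],
  [0.55, [0.15, -0.2, 11.5], [0, 0, -0.06]],
  [0.55, [0.15, -0.2, 11.5], [0, 0, -0.06]],
])

```text
t: 6.02
tool_pos: [456.3, -246.4, 34.6]
tcp_rot: [[0.837, 0.547, -0.003], [0.547, -0.837, 0.001], [-0.002, -0.003, -1.0]]
wrist_force: [-0.7, -0.4, 0.2]
opening: 0.551
```

>>> drive_tool([
  [0.1, [0, 0, 0], [0, 0, 0]],
  [0.1, [0, 0, 0], [0, 0, 0]],
  [0.1, [0, 0, 0], [0, 0, 0]],
  [0.1, [0, 0, 0], [0, 0, 0]],
  [0.1, [0, 0, 0], [0, 0, 0]],
])

```text
t: 6.65
tool_pos: [457.7, -247.1, 36.1]
tcp_rot: [[0.837, 0.547, 0.0], [0.547, -0.837, -0.0], [-0.0, 0.0, -1.0]]
wrist_force: [-1.0, 0.2, 0.0]
opening: 0.098
```

Opening of 0.098 means the fingers may have closed on nothing, so I'll check.

```bash
python3 - <<'E'
from hs import *
s,g,T=look('w3'); print(s['t'],s['opening'],s['wrist_force'])
f=get_image('side')['image'][:,:,::-1][120:230,290:450]; cv2.imwrite('pics/w3.png',np.vstack([g['image'][:,:,::-1],cv2.resize(f,(640,440))])[::1][:840])
a=cv2.imread('pics/w3.png'); cv2.imwrite('pics/w3.png',cv2.resize(a,None,fx=.71,fy=.71))
E
```

```text
6.7 0.10141803663729118 [-0.56284597  0.19904851  1.0785459 ]
```

View pics/w3.png

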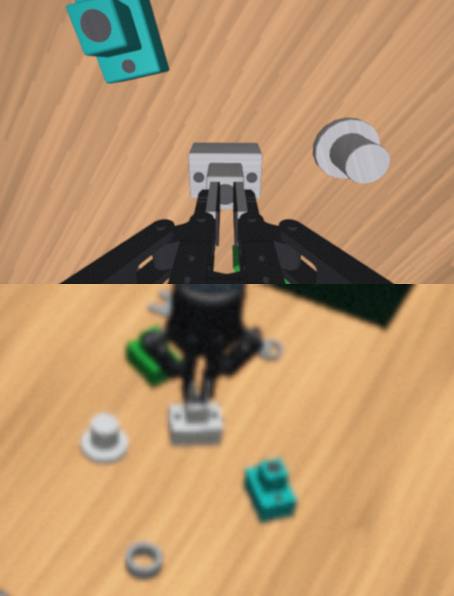

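```bash
python3 - <<'E'
from hs import *
s=state();g=get_image('wrist');T=wristT(g,s);R=np.array(s['tcp_rot']);p=np.array(s['tool_pos'])
C=np.linalg.inv(T)
def pr(P): return np.round(cv2.projectPoints(np.array([P],float),cv2.Rodrigues(C[:3,:3])[0],C[:3,3],g['camera_matrix'],np.array(g['dist'],float))[0][0,0]).tolist()
w=lambda x,y,z: p+R@np.array([x,y,0])+np.array([0,0,z-p[2]])
print('tcp',pr(p),'pad',pr(p+R@[0,0,-19]))
for n,P in dict(fl=(-29,-20,30),fr=(29,-20,30),bl=(-29,20,30),br=(29,20,30),nfl=(-13,-13,56),nfr=(13,-13,56),nbl=(-13,13,56),hole=(0,0,56)).items(): print(n,pr(w(*P)))
cv2.imwrite('pics/c.png',cv2.resize(g['image'][180:330,230:400,::-1],None,fx=4,fy=4,interpolation=cv2.INTER_CUBIC))
E
```

```text
tcp [320.0, 253.0] pad [320.0, 271.0]
fl [266.0, 215.0]
fr [373.0, 215.0]
bl [270.0, 279.0]
br [369.0, 279.0]
nfl [293.0, 247.0]
nfr [347.0, 248.0]
nbl [294.0, 295.0]
hole [320.0, 272.0]
```

View pics/c.png

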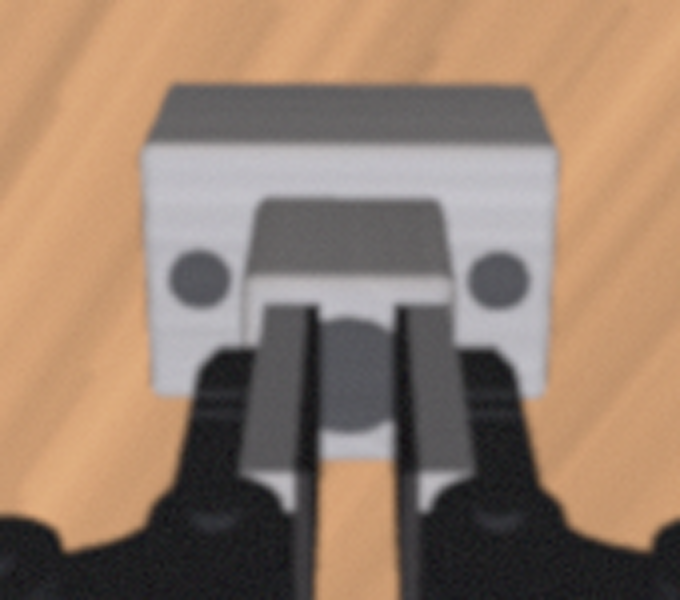

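The projected housing outline matches the picture, so the housing really is under the tool. But in all three wrist pictures the fingertips look about 24 mm behind the stated TCP, so they closed above the neck. I'll open and go down in small steps, watching the force.

>>> drive_tool([
  [0.55, [0, 0, 0], [0, 0, 0]],
  [0.55, [0, 0, 0], [0, 0, 0]],
  [0.55, [0, 0, 0], [0, 0, 0]],
  [0.55, [0, 0, 0.3], [0, 0, 0]],
  [0.55, [0, 0, 0.5], [0, 0, 0]],
])

```text
t: 7.48
tool_pos: [457.5, -247.0, 30.7]
tcp_rot: [[0.837, 0.547, -0.0], [0.547, -0.837, 0.0], [-0.0, -0.0, -1.0]]
wrist_force: [0.4, 0.3, -0.9]
opening: 0.547
```

>>> drive_tool([
  [0.55, [0, 0, 0.2], [0, 0, 0]],
  [0.55, [0, 0, 0.4], [0, 0, 0]],
  [0.55, [0, 0, 0.4], [0, 0, 0]],
])

```text
t: 7.85
tool_pos: [457.5, -247.0, 26.8]
tcp_rot: [[0.837, 0.547, -0.0], [0.547, -0.837, 0.0], [-0.0, -0.0, -1.0]]
wrist_force: [1.0, -0.5, 1.5]
opening: 0.546
```

>>> drive_tool([
  [0.55, [0, 0, 0.3], [0, 0, 0]],
  [0.55, [0, 0, 0.6], [0, 0, 0]],
  [0.55, [0, 0, 0.6], [0, 0, 0]],
])

```text
t: 8.22
tool_pos: [457.4, -246.9, 20.7]
tcp_rot: [[0.837, 0.547, -0.0], [0.547, -0.837, 0.0], [-0.0, -0.0, -1.0]]
wrist_force: [-0.3, 0.2, -1.0]
opening: 0.548
```

```bash
python3 - <<'E'
from hs import *
s,g,T=look('w4'); print(s['t'],s['opening'],s['wrist_force'],s['tool_pos'])
f=get_image('side')['image'][:,:,::-1]
cv2.imwrite('pics/c4.png',np.hstack([cv2.resize(g['image'][160:340,220:420,::-1],(400,360),interpolation=2),cv2.resize(f[130:202,335:415],(400,360),interpolation=2)]))
E
```

```text
8.275 0.548424455615946 [0.48050273 0.85349687 0.22854365] [ 457.52495633 -246.91671862   20.81382369]
```

View pics/c4.png

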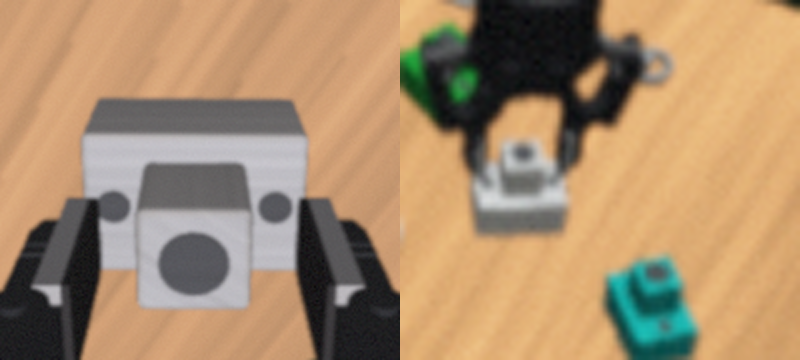

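>>> drive_tool([
  [0.55, [0, 0, 0.3], [0, 0, 0]],
  [0.55, [0, 0, 0.6], [0, 0, 0]],
  [0.55, [0, 0, 0.9], [0, 0, 0]],
  [0.55, [0, 0, 1.1], [0, 0, 0]],
  [0.55, [0, 0, 1.1], [0, 0, 0]],
])

```text
t: 9.0
tool_pos: [457.5, -247.0, 9.8]
tcp_rot: [[0.837, 0.547, -0.0], [0.547, -0.837, 0.0], [-0.0, -0.0, -1.0]]
wrist_force: [1.0, -0.4, -0.2]
opening: 0.545
```

>>> drive_tool([
  [0.1, [0, 0, 0], [0, 0, 0]],
  [0.1, [0, 0, 0], [0, 0, 0]],
  [0.1, [0, 0, 0], [0, 0, 0]],
  [0.1, [0, 0, 0], [0, 0, 0]],
  [0.1, [0, 0, 0], [0, 0, 0]],
])

```text
t: 9.62
tool_pos: [457.9, -247.2, 10.2]
tcp_rot: [[0.837, 0.547, 0.0], [0.547, -0.837, -0.0], [0.0, 0.0, -1.0]]
wrist_force: [-0.5, 0.6, 4.3]
opening: 0.29
```

Gripped at 0.29, which fits the 26 mm neck. Next I'll lift, then carry it to a viewing position over the jig.

>>> drive_tool([
  [0.1, [0, 0, -1], [0, 0, 0]],
  [0.1, [0, 0, -4], [0, 0, 0]],
  [0.1, [0, 0, -8], [0, 0, 0]],
  [0.1, [0, 0, -12], [0, 0, 0]],
  [0.1, [0, 0, -14], [0, 0, 0]],
])

```text
t: 10.25
tool_pos: [458.1, -247.2, 152.2]
tcp_rot: [[0.837, 0.547, 0.002], [0.547, -0.837, -0.001], [0.001, 0.002, -1.0]]
wrist_force: [0.1, -0.7, -2.1]
opening: 0.295
```

>>> drive_tool([
  [0.1, [4, -3.2, 0], [0, 0, 0.14]],
  [0.1, [8, -6.4, 0], [0, 0, 0.28]],
  [0.1, [12, -9.6, 0], [0, 0, 0.42]],
  [0.1, [16, -12.8, 0], [0, 0, 0.56]],
  [0.1, [20, -16, 0], [0, 0, 0.71]],
])

```text
t: 10.88
tool_pos: [537.3, -2.2, 150.1]
tcp_rot: [[0.991, -0.136, -0.001], [-0.136, -0.991, -0.0], [-0.001, 0.0, -1.0]]
wrist_force: [-0.3, 0.0, -1.7]
opening: 0.291
```

>>> drive_tool([
  [0.1, [0.7, -3.7, 0], [0, 0, 0]],
  [0.1, [1.5, -7.5, 0], [0, 0, 0]],
  [0.1, [1.5, -7.5, 0], [0, 0, 0]],
  [0.1, [1.5, -7.5, 0], [0, 0, 0]],
])

```text
t: 11.38
tool_pos: [561.5, 68.0, 149.7]
tcp_rot: [[0.991, -0.131, -0.001], [-0.131, -0.991, -0.001], [-0.001, 0.001, -1.0]]
wrist_force: [-0.5, -0.0, -1.5]
opening: 0.294
```

```bash
python3 - <<'E'
from hs import *
s,g,T=look('w5'); print(s['t'],np.round(s['tool_pos'],1),np.round(s['joints'],2),s['opening'],np.round(s['wrist_force'],1))
for n,z in dict(nest=15,jaw_top=42,jaw=15,knob_grip=71,knob_disc=48,guard=15,jig=0).items(): print(n,[(np.round(d['uv']),round(d['p'],2),np.round(onz(g,d['uv'],z,T)[:2],1)) for d in pinpoint('wrist',n)])
E
```

```text
11.425 [561.5  67.3 149.7] [ 0.16  0.51 -0.47  1.8   0.29  0.9  -0.58] 0.2910965274289349 [-0.6  0.4 -1.6]
nest [(array([320., 135.]), 0.7, array([568. , 113.6]))]
jaw_top [(array([320., 105.]), 0.86, array([571.4, 139.6]))]
jaw [(array([321., 106.]), 0.76, array([572. , 137.4])), (array([319., 132.]), 0.72, array([567.7, 115.9])), (array([319., 245.]), 0.32, array([553.9,   7.5]))]
knob_grip [(array([319.,  19.]), 0.84, array([578. , 192.9]))]
knob_disc [(array([473., 314.]), 0.7, array([689.5, -66.9])), (array([319.,  24.]), 0.66, array([577.9, 193.6]))]
guard []
jig [(array([  8., 157.]), 0.61, array([276.8, 128. ])), (array([319., 132.]), 0.55, array([567.5, 114.5]))]
```

View pics/w5.png

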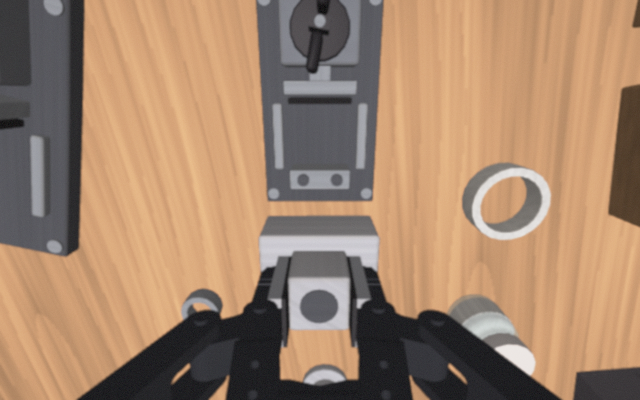

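The view is clear. The rails are at about x 279 and 362 (rows 104-168), the stop at rows 170-188, the jaw top at rows 80-95 and the knob at about (319,20). I'll measure these numerically.

```bash
python3 - <<'E'
from hs import *
s=state();g=get_image('wrist');T=wristT(g,s);R=np.array(s['tcp_rot']);p=np.array(s['tool_pos'])
G=cv2.cvtColor(g['image'],cv2.COLOR_RGB2GRAY).astype(int)
print('row136',G[136,262:380].tolist())
for c in (278,279,363): print('col',c,G[96:176,c].tolist())
for c in (306,320,332): print('col',c,G[76:204,c].tolist())
t=lambda uv,z:np.round((R.T@(onz(g,uv,z,T)-p))[:2],1)
print({r:t((320,r),z) for r,z in ((95,42),(80,42),(104,23),(168,23),(170,42),(188,42),(200.5,15))})
print(t((284,136),23),t((357,136),23),t((268,201),15),t((374,200),15),t((319,19),71))
E
```

```text
row136 [164, 134, 99, 89, 92, 93, 90, 95, 94, 96, 114, 141, 161, 163, 165, 167, 168, 167, 158, 141, 110, 92, 91, 93, 91, 94, 93, 90, 92, 90, 93, 91, 94, 93, 93, 90, 92, 93, 90, 90, 93, 92, 92, 90, 90, 91, 89, 93, 91, 92, 89, 90, 92, 92, 94, 90, 90, 90, 90, 95, 91, 92, 94, 94, 94, 94, 93, 93, 92, 93, 93, 91, 92, 93, 95, 88, 92, 93, 90, 90, 91, 95, 91, 92, 92, 93, 92, 93, 90, 91, 91, 93, 92, 99, 123, 146, 165, 164, 167, 166, 167, 164, 152, 125, 101, 94, 94, 93, 95, 92, 95, 94, 101, 132, 161, 174, 178, 177]
col 278 [91, 93, 93, 93, 91, 93, 92, 92, 101, 129, 151, 162, 165, 165, 166, 168, 164, 168, 167, 167, 168, 168, 165, 166, 166, 168, 166, 168, 168, 166, 166, 167, 170, 169, 167, 167, 169, 166, 169, 168, 168, 169, 167, 167, 169, 170, 169, 169, 167, 168, 169, 168, 168, 168, 168, 168, 168, 168, 168, 168, 169, 167, 169, 166, 166, 167, 168, 168, 168, 167, 166, 166, 166, 153, 132, 107, 91, 90, 91, 89]
col 279 [92, 93, 93, 92, 92, 92, 91, 90, 95, 118, 139, 154, 156, 157, 157, 160, 160, 161, 160, 160, 163, 161, 162, 161, 162, 163, 162, 164, 164, 165, 164, 164, 167, 167, 166, 166, 167, 168, 166
[... 1832 characters left out ...]
 51, 41, 43, 45, 40, 44, 60, 79, 90, 93, 92, 91, 92, 91, 92, 91, 94, 91, 91, 93, 90, 95, 92, 94, 92, 94, 93, 91, 95, 93, 94, 93, 94, 96, 93, 93, 93, 93, 93, 91, 94, 94, 93, 94, 93, 92, 92, 93, 93, 93, 92, 93, 92, 91, 93, 93, 94, 93, 92, 93, 92, 94, 94, 95, 91, 91, 89, 84, 87, 86, 89, 99, 127, 151, 158, 155, 144, 121, 101, 92, 92, 92, 95, 95, 96, 101, 110, 130, 148, 155, 140, 113, 94, 92, 92, 92, 91, 91, 95, 91, 96, 93, 104, 139, 168]
{95: array([  0.6, -80.3]), 80: array([  0.6, -91.1]), 104: array([  0.7, -73. ]), 168: array([  0.8, -18.8]), 170: array([  0.8, -21.3]), 188: array([ 0.8, -5.7]), 200.5: array([ 0.9, 14.2])}
[-30.2 -46.7] [ 32.6 -46.8] [-48.1  14.8] [51.9 13.7] [  -0.2 -126.6]
```

```bash
python3 - <<'E'
from hs import *
s=state();g=get_image('wrist');T=wristT(g,s);R=np.array(s['tcp_rot']);p=np.array(s['tool_pos'])
G=cv2.cvtColor(g['image'],cv2.COLOR_RGB2GRAY).astype(int)
print([(c,G[210:262,c].tolist()) for c in (275,365)])
print(G[240:256,320].tolist(),G[320:335,320].tolist())
print([(r,G[r,255:270].tolist(),G[r,370:385].tolist()) for r in (228,240,248,)])
t=lambda uv,z:np.round((R.T@(onz(g,uv,z,T)-p))[:2],1)
zu=p[2]-10.2
for r in (216,218,234,236,238,240,242,244,246): print(r,'foot top',t((320,r),zu+30),'bottom',t((320,r),zu))
print('hole',t((319.5,306),zu+56),'foot x',t((261,240),zu+30),t((379,240),zu+30), t((320,253),zu+56),t((320,328),zu+56))
print(s['t'])
E
```

```text
[(275, [178, 179, 181, 180, 178, 158, 123, 104, 101, 102, 103, 105, 105, 104, 103, 106, 107, 108, 106, 105, 108, 107, 106, 110, 121, 148, 176, 196, 200, 204, 204, 205, 206, 204, 202, 202, 200, 203, 205, 206, 209, 207, 207, 203, 201, 199, 201, 200, 198, 200, 201, 199]), (365, [189, 188, 187, 187, 179, 150, 119, 103, 102, 101, 103, 106, 108, 106, 107, 106, 111, 111, 108, 110, 108, 109, 111, 114, 128, 149, 178, 194, 199, 202, 206, 208, 207, 205, 201, 203, 203, 205, 206, 208, 211, 210, 207, 205, 201, 201, 200, 200, 202, 201, 205, 206])]
[204, 206, 205, 203, 203, 202, 203, 205, 205, 202, 178, 130, 106, 102, 102, 103] [93, 95, 122, 164, 190, 198, 195, 197, 190, 182, 180, 179, 178, 178, 179]
[(228, [185, 181, 178, 176, 177, 176, 169, 150, 121, 110, 108, 108, 106, 108, 106], [110, 110, 111, 109, 118, 144, 169, 181, 180, 177, 173, 171, 173, 173, 171]), (240, [187, 183, 178, 171, 182, 195, 202, 206, 205, 204, 204, 204, 203, 206, 206], [205, 205, 205, 205, 204, 205, 199, 196, 185, 173, 166, 171, 172, 171, 170]), (248, [183, 182, 181, 180, 187, 196, 200, 205, 205, 206, 205, 206, 204, 208, 207], [206, 205, 207, 205, 206, 207, 199, 189, 176, 174, 171, 171, 171, 171, 171])]
216 foot top [  0.2 -28.6] bottom [  0.4 -17.3]
218 foot top [  0.2 -27.6] bottom [  0.4 -16.1]
234 foot top [  0.2 -19.6] bottom [ 0.4 -6.4]
236 foot top [  0.2 -18.6] bottom [ 0.4 -5.1]
238 foot top [  0.2 -17.5] bottom [ 0.4 -3.9]
240 foot top [  0.2 -16.5] bottom [ 0.4 -2.6]
242 foot top [  0.2 -15.5] bottom [ 0.4 -1.4]
244 foot top [  0.2 -14.4] bottom [ 0.4 -0.1]
246 foot top [  0.2 -13.4] bottom [0.4 1.1]
hole [-0.   1.5] foot x [-27.6 -16.5] [ 28.1 -16.5] [  0.1 -22.9] [ 0.2 12.4]
11.875
```

>>> drive_tool([
  [0.1, [0, -2.5, 0], [0, 0, 0]],
  [0.1, [0, -5, 0], [0, 0, 0]],
  [0.1, [0, -5, 3], [0, 0, 0]],
  [0.1, [0, -5, 6], [0, 0, 0]],
  [0.1, [0, -5, 8], [0, 0, 0]],
])

```text
t: 12.55
tool_pos: [568.1, 118.1, 68.6]
tcp_rot: [[0.991, -0.131, -0.001], [-0.131, -0.991, -0.0], [-0.001, 0.001, -1.0]]
wrist_force: [0.4, 0.1, -1.6]
opening: 0.29
```

>>> drive_tool([
  [0.1, [0, 0, 1], [0, 0, 0]],
  [0.1, [0, 0, 2], [0, 0, 0]],
  [0.1, [0, 0, 2.5], [0, 0, 0]],
  [0.1, [0, 0, 2.5], [0, 0, 0]],
])

```text
t: 13.05
tool_pos: [568.8, 118.3, 45.0]
tcp_rot: [[0.991, -0.131, 0.0], [-0.131, -0.991, 0.0], [0.0, -0.0, -1.0]]
wrist_force: [0.0, 0.3, -1.5]
opening: 0.293
```

```bash
python3 - <<'E'
from hs import *
s,g,T=look('w6'); print(s['t'],np.round(s['tool_pos'],1),s['opening'],np.round(s['wrist_force'],1),np.round(s['tcp_rot'],3).tolist())
f=get_image('side')['image'][:,:,::-1]
cv2.imwrite('pics/c6.png',np.hstack([cv2.resize(g['image'][60:380,180:460,::-1],(420,480),interpolation=2),cv2.resize(f[200:290,215:285],(373,480),interpolation=2)]))
E
```

```text
13.1 [569.  118.4  45.3] 0.29356467807443815 [-0.8  0.3 -2. ] [[0.991, -0.131, 0.001], [-0.131, -0.991, 0.0], [0.001, -0.0, -1.0]]
```

View pics/c6.png

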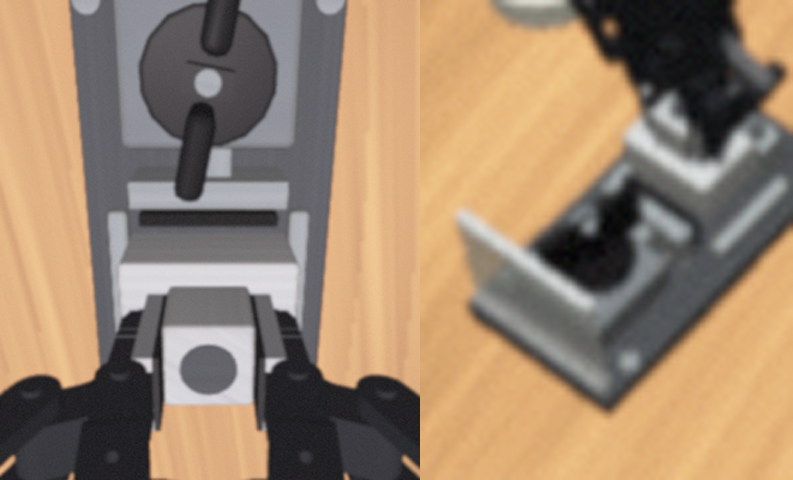

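```bash
python3 - <<'E'
from hs import *
s=state();g=get_image('wrist');T=wristT(g,s);R=np.array(s['tcp_rot']);p=np.array(s['tool_pos'])
G=cv2.cvtColor(g['image'],cv2.COLOR_RGB2GRAY).astype(int)
t=lambda uv,z:np.round((R.T@(onz(g,uv,z,T)-p))[:2],1)
print(G[185:240,320].tolist()); print(G[207,245:275].tolist(),G[207,365:395].tolist())
zu=p[2]-10.2
for r in (208,210,212): print(r,'pad',t((320,r),42))
for r in (213,215,217): print(r,'hb',t((320,r),zu))
for r in (233,235,237): print(r,'ht',t((320,r),zu+30))
print(t((265,207),23),t((374,207),23))
E
```

```text
[176, 174, 176, 177, 180, 181, 180, 182, 182, 179, 176, 173, 169, 155, 115, 69, 33, 37, 38, 47, 43, 46, 45, 46, 50, 67, 85, 96, 99, 100, 105, 109, 110, 109, 112, 112, 115, 115, 115, 112, 112, 116, 118, 119, 117, 115, 117, 120, 122, 134, 162, 191, 212, 217, 217]
[102, 99, 103, 102, 102, 104, 118, 151, 173, 178, 178, 180, 182, 182, 182, 182, 177, 170, 155, 128, 101, 96, 101, 101, 98, 101, 93, 75, 53, 45] [85, 98, 100, 102, 99, 97, 99, 123, 155, 169, 176, 179, 180, 181, 181, 181, 181, 180, 175, 163, 134, 110, 103, 103, 104, 103, 102, 102, 103, 100]
208 pad [  0.3 -24.4]
210 pad [  0.3 -23.2]
212 pad [  0.3 -22.1]
213 hb [  0.4 -19.1]
215 hb [  0.4 -17.9]
217 hb [  0.4 -16.7]
233 ht [  0.2 -20.1]
235 ht [  0.2 -19.1]
237 ht [  0.2 -18. ]
[-32.1 -18.3] [ 32.3 -18.3]
```

>>> drive_tool([
  [0.1, [-0.08, 0, 0.5], [0, 0, 0]],
  [0.1, [-0.08, 0, 1], [0, 0, 0]],
  [0.1, [-0.08, 0, 1.4], [0, 0, 0]],
  [0.1, [-0.08, 0, 1.6], [0, 0, 0]],
  [0.1, [-0.08, 0, 1.8], [0, 0, 0]],
])

```text
t: 13.88
tool_pos: [567.9, 118.5, 26.8]
tcp_rot: [[0.991, -0.131, -0.0], [-0.131, -0.991, 0.0], [-0.0, -0.0, -1.0]]
wrist_force: [-1.1, 0.3, -1.9]
opening: 0.293
```

>>> drive_tool([
  [0.1, [0, 0, 0.1], [0, 0, 0]],
  [0.1, [0, 0, 0.1], [0, 0, 0]],
])

```text
t: 14.12
tool_pos: [567.9, 118.4, 26.0]
tcp_rot: [[0.991, -0.131, -0.0], [-0.131, -0.991, 0.0], [-0.0, -0.0, -1.0]]
wrist_force: [0.8, -0.2, -1.7]
opening: 0.295
```

>>> drive_tool([
  [0.1, [0, 0, 0.1], [0, 0, 0]],
  [0.1, [0, 0, 0.1], [0, 0, 0]],
])

```text
t: 14.38
tool_pos: [568.1, 118.5, 25.3]
tcp_rot: [[0.991, -0.131, 0.0], [-0.131, -0.991, 0.0], [0.0, -0.0, -1.0]]
wrist_force: [-0.6, -0.3, 1.5]
opening: 0.291
```

>>> drive_tool([
  [0.1, [0, 0, 0.05], [0, 0, 0]],
  [0.1, [0, 0, 0.05], [0, 0, 0]],
])

```text
t: 14.62
tool_pos: [568.1, 118.4, 25.3]
tcp_rot: [[0.991, -0.131, 0.0], [-0.131, -0.991, -0.0], [0.0, 0.0, -1.0]]
wrist_force: [-2.8, -1.0, 7.5]
opening: 0.292
```

The housing has touched down, so I'll let go and lift.

>>> drive_tool([
  [0.3, [0, 0, -0.05], [0, 0, 0]],
  [0.5, [0, 0, -0.05], [0, 0, 0]],
  [0.5, [0, 0, -0.05], [0, 0, 0]],
  [0.5, [0, 0, -0.05], [0, 0, 0]],
])

```text
t: 15.12
tool_pos: [567.9, 118.4, 24.9]
tcp_rot: [[0.991, -0.131, -0.0], [-0.131, -0.991, 0.0], [-0.0, -0.0, -1.0]]
wrist_force: [-0.5, -0.7, -0.7]
opening: 0.497
```

>>> drive_tool([
  [0.5, [0, 0, -0.5], [0, 0, 0]],
  [0.5, [0, 0, -2], [0, 0, 0]],
  [0.5, [0, 0, -4], [0, 0, 0]],
  [0.5, [0, 0, -6], [0, 0, 0]],
  [0.5, [0, 0, -6], [0, 0, 0]],
])

```text
t: 15.75
tool_pos: [569.6, 118.8, 87.6]
tcp_rot: [[0.991, -0.131, 0.004], [-0.131, -0.991, 0.001], [0.004, -0.001, -1.0]]
wrist_force: [-0.2, -0.8, -0.1]
opening: 0.5
```

```bash
python3 - <<'E'
from hs import *
s,g,T=look('w7'); R=np.array(s['tcp_rot']);p=np.array(s['tool_pos']); print(s['t'],np.round(p,1),np.round(s['joints'],2),s['opening'],np.round(s['wrist_force'],1),np.round(s['moment'],2))
t=lambda uv,z:np.round((R.T@(onz(g,uv,z,T)-p))[:2],1)
for n,z in dict(knob_grip=71,knob_disc=48,jaw_top=42,nest=15,housing=15).items(): print(n,[(np.round(d['uv']),round(d['p'],2),t(d['uv'],z)) for d in pinpoint('wrist',n)][:2])
cv2.imwrite('pics/c7.png',cv2.resize(g['image'][20:340,190:450,::-1],None,fx=1.8,fy=1.8,interpolation=2))
E
```

```text
15.8 [568.7 118.5  86.3] [ 0.04  0.62 -0.44  1.8   0.35  0.8  -0.71] 0.5024844575166809 [-0.2  0.8 -0. ] [-0.   -0.03 -0.01]
knob_grip [(array([320., 110.]), 0.94, array([  0.3, -74. ]))]
knob_disc [(array([318., 106.]), 0.89, array([ -0.5, -75.1]))]
jaw_top []
nest [(array([320., 214.]), 0.29, array([0.3, 3.8]))]
housing [(array([318., 212.]), 0.82, array([-1. ,  2.9]))]
```

View pics/c7.png

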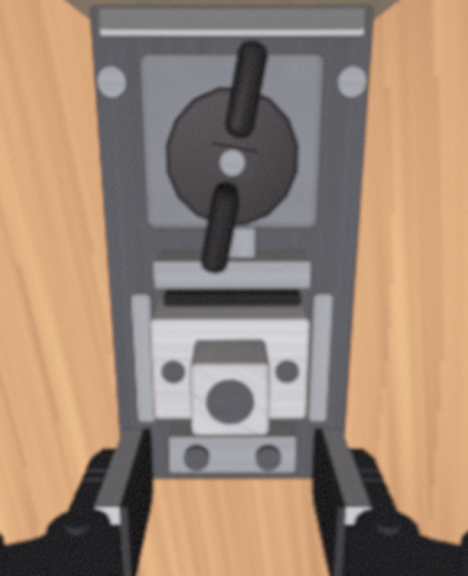

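The housing sits square in the nest with the fingers clear of it. The knob axis is at tool (-0.2,-74.5) mm, and the wings are about 0.17 rad clockwise. I'll move over the knob.

>>> drive_tool([
  [0.5, [0, -2.5, -0.5], [0, 0, 0.08]],
  [0.4, [0, -5, -0.5], [0, 0, 0.17]],
  [0.35, [0, -7.45, -0.5], [0, 0, 0.17]],
  [0.35, [0, -7.45, 0], [0, 0, 0.17]],
  [0.35, [0, -7.45, 0], [0, 0, 0.17]],
])

```text
t: 16.73
tool_pos: [577.0, 190.7, 83.9]
tcp_rot: [[0.955, -0.297, -0.002], [-0.297, -0.955, -0.002], [-0.001, 0.002, -1.0]]
wrist_force: [0.6, -0.2, 1.2]
opening: 0.349
```

>>> drive_tool([
  [0.35, [0, 0, 1], [0, 0, 0]],
  [0.35, [0, 0, 2], [0, 0, 0]],
  [0.35, [0, 0, 3], [0, 0, 0]],
  [0.35, [0, 0, 3.5], [0, 0, 0]],
  [0.35, [0, 0, 3.5], [0, 0, 0]],
])

```text
t: 17.35
tool_pos: [577.3, 192.2, 49.5]
tcp_rot: [[0.955, -0.296, -0.001], [-0.296, -0.955, -0.0], [-0.001, 0.0, -1.0]]
wrist_force: [-0.2, 0.5, -0.1]
opening: 0.349
```

```bash
python3 - <<'E'
from hs import *
s,g,T=look('w8'); p=np.array(s['tool_pos']); print(s['t'],np.round(p,1),np.round(s['joints'],2),s['opening'],np.round(s['wrist_force'],1),np.round(s['moment'],2))
f=get_image('side')['image'][:,:,::-1]
cv2.imwrite('pics/c8.png',np.hstack([cv2.resize(g['image'][110:400,180:460,::-1],(463,480),interpolation=2),cv2.resize(f[210:290,210:265],(330,480),interpolation=2)]))
E
```

```text
17.4 [577.6 192.3  49.9] [-0.13  0.71 -0.37  1.74  0.35  0.77 -0.98] 0.34785573958012717 [0.5 0.7 0.5] [0.01 0.01 0.01]
```

View pics/c8.png

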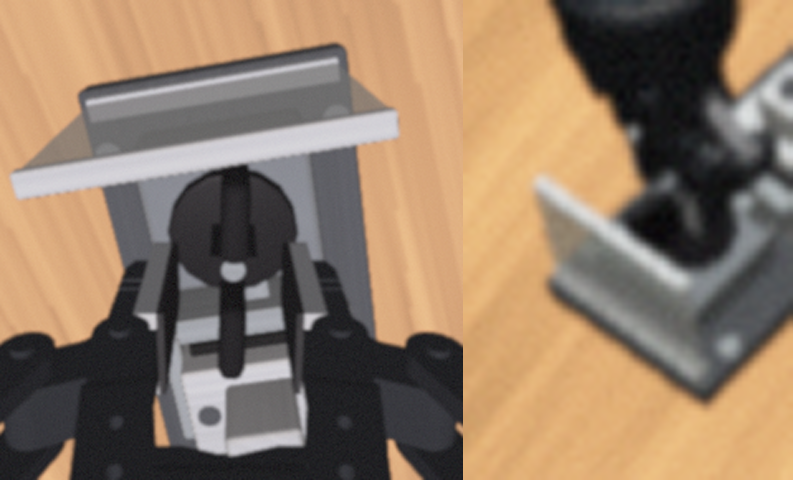

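The wings line up with the tool and are centred between the pads (hub at about image (320,273)). I'll lower onto them and pinch.

>>> drive_tool([
  [0.35, [0, 0, 0.6], [0, 0, 0]],
  [0.35, [0, 0, 1.2], [0, 0, 0]],
  [0.35, [0, 0, 1.6], [0, 0, 0]],
  [0.35, [0, 0, 1.8], [0, 0, 0]],
  [0.35, [0, 0, 1.8], [0, 0, 0]],
])

```text
t: 18.12
tool_pos: [577.5, 192.3, 31.8]
tcp_rot: [[0.955, -0.296, -0.0], [-0.296, -0.955, -0.0], [-0.0, 0.0, -1.0]]
wrist_force: [0.0, -0.4, 0.9]
opening: 0.352
```

>>> drive_tool([
  [0, [0, 0, 0], [0, 0, 0]],
  [0, [0, 0, 0], [0, 0, 0]],
  [0, [0, 0, 0], [0, 0, 0]],
  [0, [0, 0, 0], [0, 0, 0]],
  [0, [0, 0, 0], [0, 0, 0]],
])

```text
t: 18.75
tool_pos: [578.5, 192.2, 32.4]
tcp_rot: [[0.955, -0.297, 0.001], [-0.297, -0.955, 0.0], [0.001, -0.001, -1.0]]
wrist_force: [3.4, -1.5, 3.0]
opening: 0.142
```

```bash
python3 -c "
from plant import *
s=state();print(s['t'],s['opening'],s['wrist_force'],s['moment'],s['tau'])"
```

```text
18.75 0.14165617495456662 [ 3.43440838 -1.49296989  2.96235594] [-0.33031623 -0.73638685 -0.01131103] [-1.52225498e+00 -5.74866664e+01 -6.88924804e+00 -1.59216499e+01
 -6.87813442e-01  6.09130617e-01  2.75186769e-02]
```

>>> drive_tool([
  [0, [0, 0, 0], [0, 0, 0.1]],
  [0, [0, 0, 0], [0, 0, 0.2]],
  [0, [0, 0, 0], [0, 0, 0.3]],
  [0, [0, 0, 0], [0, 0, 0.3]],
  [0, [0, 0, 0], [0, 0, 0.3]],
])

```text
t: 19.38
tool_pos: [578.4, 192.2, 32.3]
tcp_rot: [[0.826, -0.564, 0.001], [-0.564, -0.826, 0.0], [0.001, -0.001, -1.0]]
wrist_force: [5.2, -2.0, 3.5]
opening: 0.141
```

```bash
python3 - <<'E'
from hs import *
get_image('wrist');s=state();g=get_image('wrist');T=wristT(g,s);R=np.array(s['tcp_rot']);p=np.array(s['tool_pos'])
print(s['t'],s['opening'],np.round(s['wrist_force'],1),np.round(s['moment'],3),np.round(p,1),np.degrees(np.arctan2(R[1,0],R[0,0])))
cv2.imwrite('pics/w9.png',g['image'][:,:,::-1])
E
```

```text
19.425 0.142358148952973 [ 4.4 -2.1  4.7] [-0.457 -0.974  0.117] [578.4 192.2  32.4] -34.355781582430986
```

```bash
python3 - <<'E'
from hs import *
for n in ('w8','w9'):
    G=cv2.imread(f'pics/{n}.png',0).astype(int)
    for r in range(190,290,12): print(n,r,G[r,296:346:2].tolist())
E
```

```text
w8 190 [103, 105, 100, 102, 106, 103, 105, 104, 104, 106, 105, 106, 109, 112, 115, 124, 135, 146, 155, 168, 177, 187, 197, 199, 205]
w8 202 [205, 205, 206, 204, 207, 206, 208, 209, 208, 211, 209, 209, 211, 210, 212, 212, 212, 211, 212, 213, 211, 211, 213, 209, 210]
w8 214 [147, 150, 144, 124, 97, 61, 36, 25, 25, 27, 24, 30, 27, 27, 25, 21, 26, 27, 37, 47, 73, 108, 132, 141, 142]
w8 226 [58, 55, 56, 56, 58, 58, 57, 56, 55, 36, 35, 38, 42, 40, 42, 39, 35, 31, 51, 55, 54, 51, 55, 53, 53]
w8 238 [52, 56, 53, 50, 50, 56, 52, 53, 51, 36, 37, 43, 43, 45, 47, 40, 33, 37, 48, 51, 50, 50, 50, 50, 49]
w8 250 [48, 50, 51, 50, 48, 45, 30, 20, 22, 34, 41, 43, 39, 44, 41, 41, 36, 30, 24, 41, 46, 50, 48, 50, 47]
w8 262 [47, 44, 50, 44, 44, 42, 27, 23, 25, 39, 41, 44, 43, 42, 36, 41, 38, 27, 23, 30, 45, 43, 46, 46, 47]
w8 274 [49, 41, 40, 44, 46, 48, 45, 46, 57, 137, 165, 165, 164, 164, 166, 162, 110, 46, 45, 49, 44, 45, 39, 47, 43]
w8 286 [85, 88, 85, 87, 86, 88, 85, 88, 69, 32, 29, 22, 18, 23, 20, 33, 118, 162, 167, 169, 172, 169, 165, 132, 91]
w9 190 [107, 109, 108, 108, 102, 101, 104, 102, 105, 1
[... 297 characters left out ...]
 133, 140, 141, 141, 141, 139, 139, 140, 139]
w9 226 [161, 141, 119, 78, 47, 36, 29, 24, 24, 29, 25, 19, 26, 26, 21, 24, 27, 30, 38, 52, 74, 116, 136, 141, 141]
w9 238 [59, 56, 55, 55, 55, 55, 53, 39, 27, 29, 26, 26, 31, 29, 29, 23, 23, 46, 54, 51, 52, 51, 52, 52, 52]
w9 250 [51, 51, 53, 54, 53, 54, 51, 36, 34, 38, 42, 42, 45, 42, 41, 35, 33, 42, 51, 52, 54, 50, 51, 49, 49]
w9 262 [92, 92, 93, 64, 28, 29, 27, 29, 39, 39, 43, 43, 43, 43, 42, 40, 27, 27, 26, 27, 74, 94, 93, 94, 93]
w9 274 [93, 92, 80, 38, 24, 30, 25, 28, 34, 41, 40, 41, 42, 37, 39, 34, 30, 18, 24, 30, 45, 84, 92, 93, 93]
w9 286 [92, 88, 54, 28, 23, 41, 44, 42, 37, 38, 43, 40, 42, 38, 37, 34, 39, 43, 38, 33, 28, 63, 91, 91, 94]
```

The wing stays centred between the pads after the turn (col ~320), so the knob is following. I'll keep turning and log the moment.

>>> drive_tool([
  [0, [0, 0, 0], [0, 0, 0.1]],
  [0, [0, 0, 0], [0, 0, 0.2]],
  [0, [0, 0, 0], [0, 0, 0.3]],
  [0, [0, 0, 0], [0, 0, 0.4]],
  [0, [0, 0, 0], [0, 0, 0.5]],
])

```text
t: 20.1
tool_pos: [578.4, 192.2, 32.4]
tcp_rot: [[0.451, -0.893, 0.001], [-0.893, -0.451, 0.0], [0.0, -0.001, -1.0]]
wrist_force: [4.7, -2.0, 3.9]
opening: 0.14
```

```bash
cat > m.py <<'E'
from hs import *
M=[];F=[]
s=state();M.append(s['moment']);F.append(s['wrist_force'])
for i in range(3): get_image('wrist');q=state();M.append(q['moment']);F.append(q['wrist_force'])
R=np.array(q['tcp_rot']);print(q['t'],round(q['opening'],3),'Mz',np.round(np.array(M)[:,2],3),'M',np.round(np.mean(M,0),2),'F',np.round(np.mean(F,0),1),'yaw',round(np.degrees(np.arctan2(R[1,0],R[0,0])),2),'knob~',round(0.17+np.radians(-17.25)-np.arctan2(R[1,0],R[0,0]),3),'q7',round(q['joints'][6],2),'tau7',round(q['tau'][6],3),np.round(q['tool_pos'],1))
E
python3 m.py
```

```text
20.25 0.138 Mz [0.253 0.16  0.143 0.162] M [-0.35 -0.97  0.18] F [ 4.9 -2.2  4.3] yaw -63.05 knob~ 0.969 q7 -1.63 tau7 -0.282 [578.4 192.2  32.4]
```

>>> drive_tool([
  [0, [0, 0, 0], [0, 0, 0.05]],
  [0, [0, 0, 0], [0, 0, 0.1]],
  [0, [0, 0, 0], [0, 0, 0.15]],
  [0, [0, 0, 0], [0, 0, 0.2]],
])

```text
t: 20.75
tool_pos: [578.4, 192.3, 32.4]
tcp_rot: [[0.266, -0.964, 0.001], [-0.964, -0.266, 0.0], [-0.0, -0.001, -1.0]]
wrist_force: [5.0, -3.2, 4.5]
opening: 0.143
```

```bash
python3 m.py
```

```text
20.9 0.142 Mz [0.228 0.139 0.175 0.239] M [-0.4  -0.95  0.2 ] F [ 4.4 -2.3  4.8] yaw -74.49 knob~ 1.169 q7 -1.79 tau7 -0.242 [578.4 192.3  32.3]
```

>>> drive_tool([
  [0, [0, 0, 0], [0, 0, 0.03]],
  [0, [0, 0, 0], [0, 0, 0.06]],
])

```text
t: 21.15
tool_pos: [578.4, 192.3, 32.3]
tcp_rot: [[0.208, -0.978, 0.001], [-0.978, -0.208, 0.0], [-0.0, -0.001, -1.0]]
wrist_force: [4.8, -1.8, 4.9]
opening: 0.142
```

```bash
python3 m.py
```

```text
21.3 0.144 Mz [0.201 0.204 0.139 0.156] M [-0.38 -1.01  0.18] F [ 4.7 -2.   5. ] yaw -77.97 knob~ 1.23 q7 -1.84 tau7 -0.223 [578.4 192.3  32.3]
```

>>> drive_tool([
  [0, [0, 0, 0], [0, 0, 0.03]],
  [0, [0, 0, 0], [0, 0, 0.06]],
])

```text
t: 21.55
tool_pos: [578.4, 192.3, 32.3]
tcp_rot: [[0.148, -0.989, 0.001], [-0.989, -0.148, 0.0], [-0.0, -0.001, -1.0]]
wrist_force: [4.9, -2.7, 5.0]
opening: 0.143
```

```bash
python3 m.py
```

```text
21.7 0.142 Mz [0.24  0.199 0.146 0.192] M [-0.39 -1.03  0.19] F [ 5.2 -2.2  5.5] yaw -81.43 knob~ 1.29 q7 -1.89 tau7 -0.223 [578.4 192.3  32.3]
```

>>> drive_tool([
  [0, [0, 0, 0], [0, 0, 0.03]],
  [0, [0, 0, 0], [0, 0, 0.06]],
])

```text
t: 21.95
tool_pos: [578.4, 192.2, 32.4]
tcp_rot: [[0.089, -0.996, 0.001], [-0.996, -0.089, 0.0], [-0.0, -0.001, -1.0]]
wrist_force: [5.4, -2.2, 4.9]
opening: 0.142
```

```bash
python3 m.py
```

```text
22.1 0.137 Mz [0.211 0.169 0.171 0.147] M [-0.36 -1.02  0.17] F [ 4.7 -1.7  5.2] yaw -84.87 knob~ 1.35 q7 -1.93 tau7 -0.223 [578.4 192.3  32.4]
```

>>> drive_tool([
  [0, [0, 0, 0], [0, 0, 0.03]],
  [0, [0, 0, 0], [0, 0, 0.06]],
])

```text
t: 22.35
tool_pos: [578.4, 192.3, 32.3]
tcp_rot: [[0.029, -1.0, 0.001], [-1.0, -0.029, 0.0], [-0.0, -0.001, -1.0]]
wrist_force: [5.1, -2.0, 5.1]
opening: 0.142
```

```bash
python3 m.py
```

```text
22.5 0.139 Mz [0.214 0.176 0.169 0.171] M [-0.4  -1.03  0.18] F [ 4.8 -2.2  4.9] yaw -88.3 knob~ 1.41 q7 -1.98 tau7 -0.223 [578.4 192.3  32.3]
```

>>> drive_tool([
  [0, [0, 0, 0], [0, 0, 0.03]],
  [0, [0, 0, 0], [0, 0, 0.06]],
])

```text
t: 22.75
tool_pos: [578.4, 192.3, 32.3]
tcp_rot: [[-0.031, -1.0, 0.001], [-1.0, 0.031, 0.0], [-0.001, -0.001, -1.0]]
wrist_force: [5.0, -1.8, 5.6]
opening: 0.143
```

```bash
python3 m.py
```

```text
22.9 0.14 Mz [0.144 0.228 0.228 0.217] M [-0.38 -1.02  0.2 ] F [ 4.4 -1.7  5.1] yaw -91.74 knob~ 1.47 q7 -2.03 tau7 -0.229 [578.4 192.3  32.3]
```

>>> drive_tool([
  [0, [0, 0, 0], [0, 0, 0.03]],
  [0, [0, 0, 0], [0, 0, 0.06]],
])

```text
t: 23.15
tool_pos: [578.4, 192.3, 32.3]
tcp_rot: [[-0.091, -0.996, 0.001], [-0.996, 0.091, 0.0], [-0.001, -0.001, -1.0]]
wrist_force: [5.2, -1.6, 4.8]
opening: 0.143
```

```bash
python3 m.py
```

```text
23.3 0.138 Mz [0.236 0.165 0.189 0.188] M [-0.39 -1.02  0.19] F [ 4.6 -1.9  5.3] yaw -95.18 knob~ 1.53 q7 -2.08 tau7 -0.256 [578.4 192.3  32.3]
```

tau7 sat flat at -0.223 until about 1.46 and then rose at the expected slope, so the housing met the stop there. Force is now about 3 N, and 12 N needs about 0.17 rad more.

>>> drive_tool([
  [0, [0, 0, 0], [0, 0, 0.04]],
  [0, [0, 0, 0], [0, 0, 0.08]],
  [0, [0, 0, 0], [0, 0, 0.12]],
])

```text
t: 23.68
tool_pos: [578.4, 192.3, 32.3]
tcp_rot: [[-0.21, -0.978, 0.001], [-0.978, 0.21, 0.0], [-0.001, -0.001, -1.0]]
wrist_force: [4.2, -2.0, 4.8]
opening: 0.141
```

```bash
python3 m.py
```

```text
23.825 0.143 Mz [0.304 0.287 0.302 0.237] M [-0.39 -0.99  0.28] F [ 4.7 -2.   4.9] yaw -102.04 knob~ 1.65 q7 -2.17 tau7 -0.321 [578.4 192.4  32.4]
```

>>> drive_tool([
  [0, [0, 0, 0], [0, 0, 0.02]],
  [0, [0, 0, 0], [0, 0, 0.045]],
  [0, [0, 0, 0], [0, 0, 0.045]],
])

```text
t: 24.2
tool_pos: [578.4, 192.3, 32.4]
tcp_rot: [[-0.253, -0.968, 0.002], [-0.968, 0.253, 0.0], [-0.001, -0.001, -1.0]]
wrist_force: [4.3, -1.6, 5.4]
opening: 0.138
```

```bash
python3 m.py
```

```text
24.35 0.141 Mz [0.277 0.258 0.255 0.35 ] M [-0.41 -1.03  0.29] F [ 4.6 -1.9  5.2] yaw -104.61 knob~ 1.695 q7 -2.21 tau7 -0.285 [578.4 192.3  32.3]
```

>>> drive_tool([
  [0.25, [0, 0, 0], [0, 0, 0]],
  [0.3, [0, 0, 0], [0, 0, 0]],
  [0.3, [0, 0, 0], [0, 0, 0]],
  [0.3, [0, 0, 0], [0, 0, 0]],
])

```text
t: 24.85
tool_pos: [577.1, 192.4, 31.7]
tcp_rot: [[-0.252, -0.968, -0.001], [-0.968, 0.252, -0.0], [0.0, 0.001, -1.0]]
wrist_force: [0.6, 0.2, 0.0]
opening: 0.298
```

>>> drive_tool([
  [0.3, [0, 0, -1], [0, 0, 0]],
  [0.3, [0, 0, -3], [0, 0, 0]],
  [0.3, [0, 0, -6], [0, 0, 0]],
  [0.3, [0, 0, -10], [0, 0, 0]],
  [0.3, [0, 0, -14], [0, 0, 0]],
])

```text
t: 25.48
tool_pos: [577.8, 192.3, 174.9]
tcp_rot: [[-0.253, -0.968, 0.001], [-0.968, 0.253, 0.001], [-0.001, -0.001, -1.0]]
wrist_force: [0.6, 0.4, -0.8]
opening: 0.301
```

```bash
python3 m.py; python3 - <<'E'
from hs import *
s,g,T=look('w10'); f=get_image('side')['image'][:,:,::-1]; sc=get_image('scene')['image'][:,:,::-1]
a=cv2.resize(g['image'][:,:,::-1],(500,312)); cv2.imwrite('pics/c10.png',np.vstack([np.hstack([a,cv2.resize(f[205:295,205:285],(277,312),interpolation=2)]),cv2.resize(sc[160:300,160:520],(777,280),interpolation=2)]))
E
```

```text
25.625 0.297 Mz [-0.061 -0.038  0.    -0.006] M [ 0.01 -0.06 -0.03] F [1.1 0.2 0.9] yaw -104.63 knob~ 1.695 q7 -2.21 tau7 -0.001 [579.7 193.  176. ]
```

View pics/c10.png

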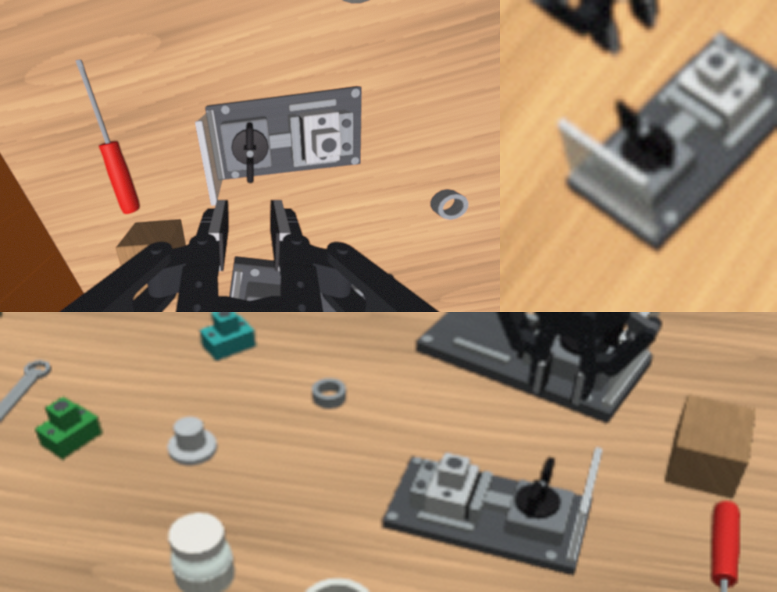

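The final picture shows the housing square between jaw and stop. The wings are still aligned with the tool's turn (vertical at about (250,150)), so the knob didn't spring back. The gripper is clear and the bystanders are in place, so I'll hand in.

```bash
python3 -c "
from plant import *
print(close_job()); s=state(); print(s['t'],s['wrist_force'])"
```

```text
the job is handed in; nothing more can be done
None
the job is handed in; nothing more can be done
```

The housing is in the nest of the smaller jig (about 100 x 190 mm), let go and clamped at an estimated 11 to 12 N. The job is handed in at about 26 s on the robot's clock; no verdict was reported.

- **Placing:** I carried the housing by its neck and set it down between the rails, about 4 mm clear of the pad. I then let go before touching the knob.
- **Clamping:** I turned the knob clockwise from about 0.17 to 1.695 rad. The joint-7 torque was flat at 0.223 N m, then rose from about 1.46 rad as the housing met the stop. The remaining 0.23 rad at 50 N per rad gives about 11.6 N. I then let go and lifted clear.
- **Last checks:** The last picture shows the housing square against the stop and the knob wings where I left them. The gripper is clear with about zero force, and the bystanders in view look unmoved. The clamping force was never measured directly.

**Readings that disagreed:**
- **Fingertips:** They sit about 24 mm behind the stated TCP, so my first grasp closed above the neck without touching anything. I allowed for that offset from then on.
- **Knob grip:** The pads stopped at about 12 mm opening on the knob, not 8 mm. The wings still followed the tool.
- **Joint-7 torque:** It read 0.321 N m at 1.65 rad. After the last small turn and a pause it read 0.285, which alone would suggest about 6 N. I trusted the knob angle and the unchanged wrist moment of about 0.29 N m.

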